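Set a colour sample board in the rotary trimmer, margin over the edge

TASK

Get the colour sample board ready for trimming: with your fingertips push it square against the trimmer's fence, and slide it along the fence, under the raised rail, until its pencil line lies over the steel cutting edge and the blank 30 mm margin overhangs. Then press the rail down on the board by its black handle and finish while holding it down, so that the board is clamped. Only push and press: do not pick up or lift the board, and leave the other things where they are.

Things in the scene. Friction and masses are not known exactly. Their poses are not given: they have to be found in the camera images.
- trimmer: fixed rotary trimmer. Origin on the bench under the middle of its flat bed; x away from the robot, to the fence; y left. Bed: x -90 to 90, y -95 to 95, top 24 mm up. Fence: aluminium strip, 10 mm high, its straight near face at x = 60, y -63 to 94 mm. Cutting edge: the bed's steel right rim, y = -95 mm, x -90 to 90; bare bench beyond. The rail runs along x over y = -92 to -73 mm
- cut_edge (a point): point on the steel cutting edge (y = -95 mm of the trimmer), at the height of the bed's top, across from the middle of a board that lies against the fence; fixed to the trimmer, axes parallel to it
- fence_face (a point): foot of the fence's straight face, at the middle of its length; fixed to the trimmer, axes parallel to it
- sample_board: loose flat card, 100 (x) by 240 (y) by 6 mm, about 0.11 kg, white face with ten painted earth-tone swatches. Origin at the centre of its underside. Lies on the bed, its left end (+y) jutting 55 to 100 mm past the bed's left side, in the air. Right end: blank 30 mm margin up to a pencil line across the board at y = -90 mm. Starts askew, short of fence and cutting edge
- cut_line (a point): middle of the pencil line on the board's top face (board frame x 0, y -90, z 6 mm)
- rail (a joint): rail angle, rad: 0 = raised (sprung up), grows as pressed; level, resting on the board, at 0.10. Hinged at its far end on a pin at trimmer x = 130, y = -82, z = 36 mm. Raised, it clears the board by 6 mm at the fence, more nearer the robot. The spring resists with 2 N at the handle raised, 5.5 N at 0.10; past that the push clamps the board: press with 10 to 15 N. It springs up when let go
- rail_handle (a point): centre of the top of the black press handle (52 mm along the rail, 34 across, 14 thick) at the rail's near end, 246 mm from the pin, in front of the bed; about 70 mm above the bench when raised, 46 mm with the rail on the board
- tape_roll: roll of tape, 69 mm across, 18 mm high, lying to the right of the trimmer; origin under its centre; a bystander
- eraser: eraser 20 x 42 x 12 mm, to the right of the trimmer; origin under its centre; a bystander
- jar_madder: stoppered glass pigment jar, 27 mm across, 61 mm high, behind the fence; origin under its centre; a bystander
- gum_tin: round tin, 68 mm across, 24 mm high, in front of the bed to the left of the rail's handle; origin under its centre; a bystander

How it is judged:
On the way:
1. with the rail still raised, the board lies square against the fence with its pencil line over the cutting edge (value of joint rail below 0.03 rad and y of cut_line in the frame of cut_edge between -0.005 and 0.005 m and x of cut_line in the frame of cut_edge above -0.005 m and angle between the x axis of sample_board and the x axis of trimmer, either way round below 0.035 rad and linear speed of sample_board below 0.01 m/s), for 0.2 s.
At the end, for the whole second after the job is handed in: The fingers hold the rail down (rail angle over 0.09 rad) and it presses on the board with more than 2 N; the board is at rest with its pencil line within 5 mm of the cutting edge, within 5 mm of the fence and square to it within 0.035 rad (2 degrees) (value of joint rail above 0.09 rad and contact force between rail and sample_board above 2 N and contact force between the fingers and rail above 2 N and y of cut_line in the frame of cut_edge between -0.005 and 0.005 m and x of cut_line in the frame of cut_edge above -0.005 m and angle between the x axis of sample_board and the x axis of trimmer, either way round below 0.035 rad and linear speed of sample_board below 0.01 m/s); the arm keeps its last pose, push and grip.
It fails at once if the board is lifted off the bed or tipped (z of sample_board in the frame of trimmer above 0.032 m or angle between sample_board's own z axis and vertical above 0.1 rad).
It fails at once if a bystander is moved more than 15 mm (distance of any of tape_roll, eraser, jar_madder, gum_tin from where it was at the start of the episode above 0.015 m).
It also fails if it takes over 64 s, if anything falls off the work surface, if the arm or the gripper's body presses on something with over 40 N, if the wrist force passes 120 N, or if a joint passes its speed limit or range.

ROBOT

A 6-joint arm with a two-finger parallel gripper is mounted at the origin on a cart in front of the work surface, level with it; the furniture and walls round the work are solid. World frame = base frame: x ahead of the robot, y to its left, z up, the work surface at z = 0. Lengths are in m, angles in rad, forces in N, time in s.
With the tool pointing down it reaches from about 0.25 to 0.725 m from the base axis. Payload 4 kg.
Tool frame: the origin (TCP) lies on the centre line of the jaws, within the pads' length; the fingertips stand 17 mm ahead of it and the grasp point (between the pads) lies 2 mm behind it; z points along the fingers, y is the line along which they close (so a half turn about z gives the same grasp; the last joint's range is limited). The gripper opens to 85 mm and grips with 20 to 120 N. Pads are 22 mm wide; open, the fingers measure 114 mm over their backs; the gripper's body (76 mm by 85 mm) begins 54 mm behind the grasp point. The pads swing forward as they close: fully open they stand 13 mm farther back than shut.
Start: joints at [-1.174, 0.241, 0.005, 1.335, 0, 1.571], TCP at [0.193, -0.461, 0.248] pointing down, gripper open.
Joint ranges: [-2.72, 2.72], [-1.05, 1.87], [-1.09, 1.28], [-1.99, 2.15], [-1.42, 1.44], [-3.14, 3.14]. Speed limits (rad/s): [2.79, 2.79, 3.14, 3.14, 3.14, 3.14].

INTERFACE

Orientations are given as a unit quaternion [x, y, z, w].
In Python, from workcell import get_obs, imaging, order gives the robot as it stands.
- The arm moves only by the tool apply_moves, never from a script. Its argument "targets" is a list that holds one entry, the list of rows, each a list of 5 numbers: the shift along the world's x, y, z in units of 40 mm (1.0 is 40 mm), then the turn about the world's z in degrees, then the gripper command: -1 is shut, 1 is fully open, values between are in proportion. In form: [[[dx, dy, dz, turn, fingers], ...]]. A call has 1 to 8 rows; each row shifts and turns the commanded pose from where the row before left it; what a row does not reach is not made up. A row lasts 1/12 s, in which the tool goes at most 41.7 mm and 7.16 degrees, less where a joint would pass 70% of its speed; a pose out of reach is approached as far as the arm can. A call is refused whole if a number of a shift passes 1 or a number of a turn 7.16, either way. A call with a gripper value outside its range is refused whole. The fingers move at their own pace and stop on an object; the grip force is fixed at half the most. Time passes only in rows, so rows that do not move let the fingers close. It gives the time, the measured TCP pose, the force, the opening and the grip force at its end, in the units of the state.
- get_obs(): the state, without advancing time (a new reading comes with each control period).
- imaging.camera(name): name is "scene" or "top" or "wrist"; returns (picture, depth): 480x640x3 uint8, blue, green, red; 480x640 float32, m along the optical axis (not along the pixel's ray), 0 where there is no reading.
- imaging.get_calibration(name): a dict with "camera_matrix" (3x3 intrinsics, pixels), "eye" and "rotation" of the camera in the world; the wrist camera has in their place "hand_eye" (4x4, takes a point from camera to tool coordinates, whose origin is the TCP and whose axes are the flange's). Camera axes: x right, y down, z forward; pixel columns grow to the right and rows downward; lengths in m; the calibration is good to about 2 mm. A picture is of the moment at which its call begins: read the wrist's pose just before it. get_calibration takes no time and is no camera call.
- order.job_done(): hands the job in; it is judged then, once.
The state is a dict: "clock": time; "joint_pos": joint angles; "joint_vel": joint speeds; "tau": joint torques, N m; "eef_pos": TCP position; "tool_rot": TCP orientation; "ft_force": force on the tool from outside, world axes, zero at the start; "ft_torque": the same for the moment, N m; "grip_width": finger opening in m; "grasp_force": force on a finger pad.
Only numpy, scipy, OpenCV 4.12 (cv2) and the standard library are available. Lean on these libraries where they do the work, as an engineer would, in place of code of your own. Each camera call takes 0.05 s, during which the arm holds its last target. There are 200 camera calls.

## Working session

There is one attempt and no reset: what is moved stays moved. The work goes in short steps, Python scripts to look and compute and a tool call to move; the robot and the scene stay as the last step left them, time stands still between calls to the robot, and variables do not carry over. Pictures are saved under pics/ and viewed, at most 10 in all, crops included, and the job is handed in when it is done.

Besides the shell and the picture viewer there is one more tool, called after "Request:" as name(argument=value, ...) on one line, values as JSON. apply_moves: Moves the arm, as the interface text tells. Its arguments: {"type":"object","properties":{"targets":{"type":"array","items":{"type":"array","items":{"type":"array","items":{"type":"number"}}}}},"required":["targets"]}

```bash
mkdir -p pics; cat > h.py <<'E'
import numpy as np,cv2
from workcell import get_obs, imaging, order
def ray(cal,u,v):
    K=np.array(cal["camera_matrix"]);R=np.array(cal["rotation"]);e=np.array(cal["eye"])
    return e,R@np.linalg.inv(K)@np.array([u,v,1.0])
def onz(cal,u,v,z):
    e,d=ray(cal,u,v);return e+d*(z-e[2])/d[2]
def proj(cal,p):
    K=np.array(cal["camera_matrix"]);R=np.array(cal["rotation"]);e=np.array(cal["eye"])
    q=K@(R.T@(np.array(p)-e));return q[:2]/q[2]
E
python3 - <<'E'
from h import *
for n in ("top","scene"):
    p,d=imaging.camera(n);cv2.imwrite(f"pics/{n}0.png",p);np.save(f"pics/{n}0d.npy",d)
    c=imaging.get_calibration(n);print(n,c)
o=get_obs();print(o["clock"],o["eef_pos"],o["tool_rot"])
E
```

```text
top {'camera_matrix': array([[441.91769091,   0.        , 320.21081305],
       [  0.        , 441.91769091, 237.93651543],
       [  0.        ,   0.        ,   1.        ]]), 'eye': array([ 0.4921376 , -0.07201184,  0.92744855]), 'rotation': array([ 0.70888549, -0.70397613,  0.01742202, -0.03994283])}
scene {'camera_matrix': array([[536.46637605,   0.        , 320.41966004],
       [  0.        , 536.46637605, 238.41468468],
       [  0.        ,   0.        ,   1.        ]]), 'eye': array([ 0.23689912, -0.50870282,  0.70666078]), 'rotation': array([ 0.892251  , -0.27012621,  0.10780561, -0.34539534])}
0.1 [ 0.19303293 -0.46065261  0.24751006] [ 9.80382735e-01  1.97101021e-01 -1.77975737e-04 -9.21337975e-04]
```

View pics/top0.png

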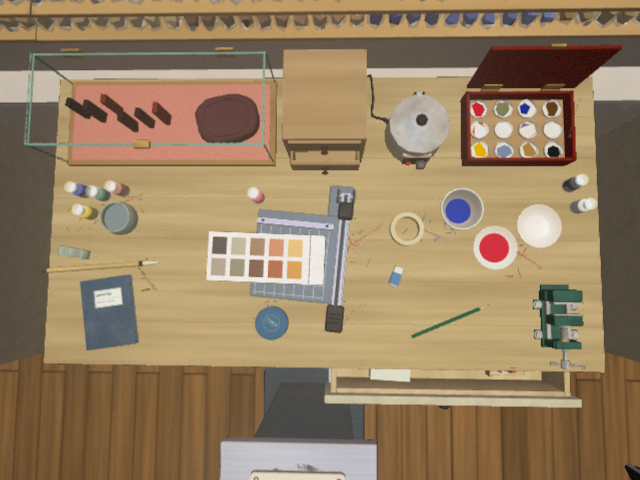

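View pics/scene0.png

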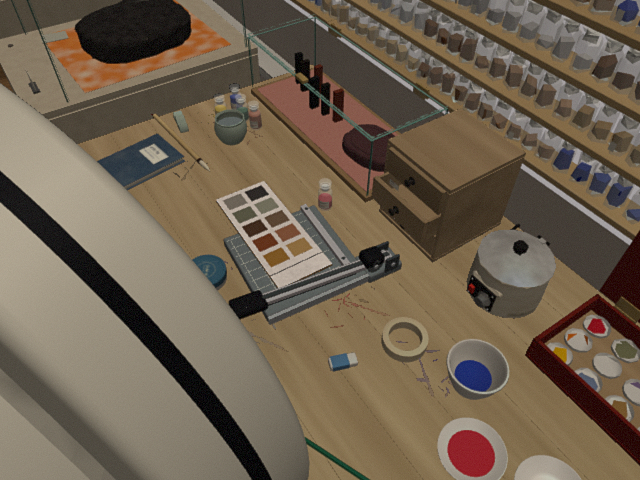

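The top view shows the board at about (207–325, 232–285), the fence strip from (262,219) to (333,227), the rail from (342,205) to (334,320) with its handle at the lower end, and the tin at (272,323). The jar is at (256,195). Next I'll zoom in on corners.

```bash
cat >> h.py <<'E'
from scipy.spatial.transform import Rotation as Ro
_g=imaging.get_calibration
def cal(n):
    c=dict(_g(n))
    if n=="wrist":
        o=get_obs();T=np.eye(4);T[:3,:3]=Ro.from_quat(o["tool_rot"]).as_matrix();T[:3,3]=o["eef_pos"]
        M=T@np.array(c["hand_eye"]);c["rotation"]=M[:3,:3];c["eye"]=M[:3,3]
    else: c["rotation"]=Ro.from_quat(c["rotation"]).as_matrix()
    return c
E
python3 - <<'E'
from h import *
c=cal("top");print(c["rotation"])
p=cv2.imread("pics/top0.png");x0,y0=200,180
cv2.imwrite("pics/crop.png",cv2.resize(p[y0:y0+160,x0:x0+180],None,fx=3.7,fy=3.7,interpolation=cv2.INTER_CUBIC))
for n,u,v,z in [("fenceL",259,219,.03),("fenceR",333,226,.03),("railfar",345,205,.04),("handle",334,319,.07),("bedBR",326,301,.024),("bedBL",250,296,.024),("tin",272,323,.024),("jar",256,194,.06),("bTL",209,232,.03),("bBR",323,285,.03)]:
    print(n,onz(c,u,v,z).round(4))
print(imaging.get_calibration("wrist"))
E
```

```text
[[ 0.00822815 -0.99668517  0.08093803]
 [-0.99946871 -0.00564434  0.03210041]
 [-0.03153716 -0.08115916 -0.99620209]]
fenceL [0.6034 0.0831 0.03  ]
fenceR [ 0.5896 -0.069   0.03  ]
railfar [ 0.6314 -0.0931  0.04  ]
handle [ 0.406  -0.0721  0.07  ]
bedBR [ 0.4373 -0.0557  0.024 ]
bedBL [0.4459 0.0995 0.024 ]
tin [0.392  0.0535 0.024 ]
jar [0.6499 0.0849 0.06  ]
bTL [0.576  0.1859 0.03  ]
bBR [ 0.4697 -0.0495  0.03  ]
{'camera_matrix': array([[402.7407206 ,   0.        , 310.72695929],
       [  0.        , 402.7407206 , 239.89903474],
       [  0.        ,   0.        ,   1.        ]]), 'hand_eye': array([[-3.97807712e-04, -9.50095123e-01, -3.11960091e-01,
         8.00252742e-02],
       [ 9.99999426e-01, -6.88431337e-04,  8.21476142e-04,
         5.45079274e-05],
       [-9.95243579e-04, -3.11959586e-01,  9.50094851e-01,
        -1.25520860e-01],
       [ 0.00000000e+00,  0.00000000e+00,  0.00000000e+00,
         1.00000000e+00]])}
```

View pics/crop.png

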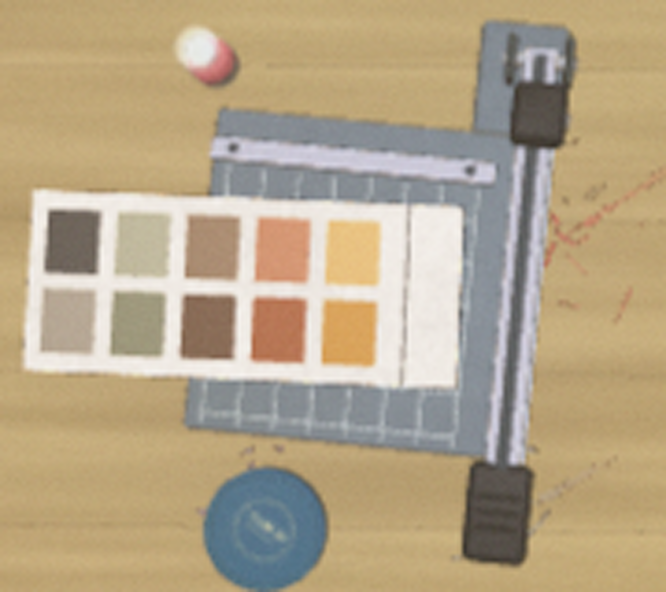

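The zoom shows the board yawed less than the fence. The gap to the fence is about 13 mm at the right and 21 mm at the left, and the pencil line is about 50 mm left of the cutting edge. I'll move the wrist camera above it for a finer measurement.

Request:
apply_moves(targets=[[[0.5,0.85,0.15,-1.86,1],[0.5,0.85,0.15,-1.86,1],[0.5,0.85,0.15,-1.86,1],[0.5,0.85,0.15,-1.86,1],[0.5,0.85,0.15,-1.86,1],[0.5,0.85,0.1,-1.86,1],[0.5,0.85,0.1,-1.86,1],[0.5,0.85,0.1,-1.86,1]]])

```text
clock: 0.77
eef_pos: [0.3535, -0.1873, 0.2904]
tool_rot: [0.998, 0.067, -0.0, -0.0]
ft_force: [-0.2, -1.7, -0.2]
grip_width: 0.0853
grasp_force: 0.0
```

Request:
apply_moves(targets=[[[0.5,0.85,0.1,-1.86,1],[0.5,0.85,0.1,-1.86,1],[0.5,0.85,0.1,-1.86,1],[0.5,0.85,0.1,-1.86,1],[0.5,0.85,0.1,-1.86,1],[0.5,0.85,0,-1.86,1],[0.5,0.85,0,-1.86,1],[0,0,0,0,1]]])

```text
clock: 1.43
eef_pos: [0.4945, 0.0009, 0.3091]
tool_rot: [1.0, -0.01, -0.0, -0.02]
ft_force: [0.0, -0.4, 0.3]
grip_width: 0.0852
grasp_force: 0.0
```

```bash
python3 - <<'E'
from h import *
c=cal("wrist");o=get_obs()
p,d=imaging.camera("wrist");cv2.imwrite("pics/w0.png",p);np.savez("pics/w0.npz",d=d,K=c["camera_matrix"],R=c["rotation"],e=c["eye"])
print(o["clock"],o["eef_pos"],Ro.from_quat(o["tool_rot"]).as_matrix()[:,0],o["ft_force"],o["joint_pos"])
E
```

```text
1.4333 [0.4944739  0.00093697 0.30906807] [ 9.99792155e-01 -2.03770975e-02 -6.48666268e-04] [ 0.03903226 -0.36910954  0.34789076] [-0.02136312  0.21242346  0.1250758   1.48413689  0.0401485   3.14060725]
```

View pics/w0.png

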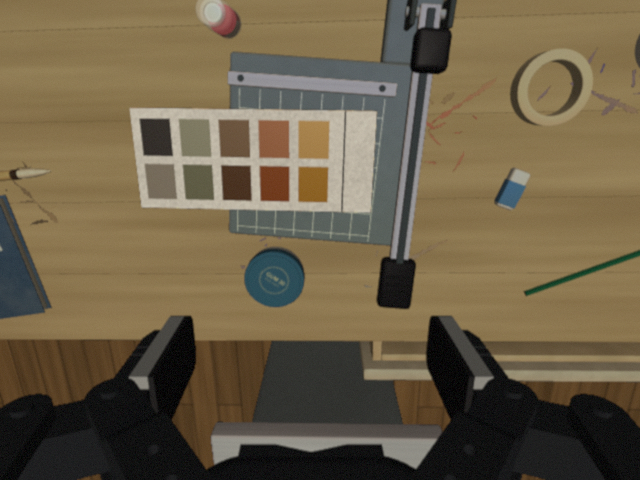

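The wrist view is clear. The board corners are at (131,109), (377,112), (370,213) and (141,208), and the pencil line is at x≈344. The fence near face runs (229,83)–(397,95), and the bed's near corners are (230,233) and (392,245). The wrist joint hit its limit at this yaw, so I'll use the half-turn-equivalent pose. First I fit frames from these points.

```bash
cat > fit.py <<'E'
from h import *
def fit(src,dst):
    s=np.array(src)[:,:2];d=np.array(dst)[:,:2];sc=s.mean(0);dc=d.mean(0);a=s-sc;b=d-dc
    th=np.arctan2((a[:,0]*b[:,1]-a[:,1]*b[:,0]).sum(),(a*b).sum());R=np.array([[np.cos(th),-np.sin(th)],[np.sin(th),np.cos(th)]])
    t=dc-R@sc;return th,t,d-(s@R.T+t)
def boardc(p,cl,z=.030):
    h=cv2.cvtColor(p,cv2.COLOR_BGR2HSV);m=((h[...,2]>150)&(h[...,1]<45)).astype(np.uint8)*255
    m=cv2.morphologyEx(m,cv2.MORPH_OPEN,np.ones((3,3)));cs,_=cv2.findContours(m,cv2.RETR_EXTERNAL,cv2.CHAIN_APPROX_NONE)
    return cs
E
python3 - <<'E'
from fit import *
f=np.load("pics/w0.npz");c=dict(camera_matrix=f["K"],rotation=f["R"],eye=f["e"]);p=cv2.imread("pics/w0.png");ct=cal("top")
for n,cc,P in [("wrist",c,[(229.5,84,.034,60,94),(396.5,95.5,.034,60,-63),(230,233,.024,-90,95),(392,245,.024,-90,-95)]),("top",ct,[(200+212/3.7,180+157/3.7,.034,60,94),(200+495/3.7,180+184/3.7,.034,60,-63),(200+185/3.7,180+426/3.7,.024,-90,95)])]:
    th,t,r=fit([(a[3]/1e3,a[4]/1e3) for a in P],[onz(cc,*a[:3]) for a in P])
    print(n,"trimmer yaw",np.degrees(th),"pos",t,"res mm",(r*1e3).round(1).tolist())
    if n=="wrist": R=np.array([[np.cos(th),-np.sin(th)],[np.sin(th),np.cos(th)]]);T=t
for cnt in boardc(p,c):
    if cv2.contourArea(cnt)<8000: continue
    for q in cv2.boxPoints(cv2.minAreaRect(cnt)): 
        w=onz(c,*q,.03);print("rect",q.round(1),w.round(4),"tr",((R.T@(w[:2]-T))*1e3).round(1))
for nm,u,v,z in [("TL",131,108.5,.03),("TR",377,111.5,.03),("BR",370.5,213.5,.03),("BL",140.5,207.5,.03),("ln top",344.5,111,.03),("ln bot",342,212,.03),("handle",396,283,.07),("tin",274,278,.024),("jar",213,12,.061)]:
    w=onz(c,u,v,z);print(nm,w.round(4),"tr",((R.T@(w[:2]-T))*1e3).round(1))
E
```

```text
wrist trimmer yaw -6.264026583346706 pos [0.52981042 0.00102672] res mm [[-2.4, -2.4], [1.2, -2.0], [-2.3, -5.4], [3.5, 9.8]]
top trimmer yaw -5.178403977638618 pos [ 0.52792016 -0.00273583] res mm [[-0.4, 0.3], [-0.4, 0.2], [0.7, -0.5]]
rect [128.7 208.2] [0.4784 0.2034 0.03  ] tr [-73.1 195.6]
rect [130.  107.1] [0.5789 0.1855 0.03  ] tr [ 28.6 188.7]
rect [343.4 110. ] [ 0.572  -0.0211  0.03  ] tr [ 44.3 -17.4]
rect [342.  211.1] [ 0.4729 -0.0201  0.03  ] tr [-54.3 -27.2]
TL [0.5776 0.1847 0.03  ] tr [ 27.4 187.8]
TR [ 0.5699 -0.053   0.03  ] tr [ 45.8 -49.3]
BR [ 0.47   -0.0494  0.03  ] tr [-54.  -56.6]
BL [0.479  0.1906 0.03  ] tr [-71.2 182.9]
ln top [ 0.571  -0.0222  0.03  ] tr [ 43.5 -18.5]
ln bot [ 0.4719 -0.0201  0.03  ] tr [-55.3 -27.3]
handle [ 0.4099 -0.0717  0.07  ] tr [-111.3  -85.4]
tin [0.3956 0.0549 0.024 ] tr [-139.3   38.9]
jar [0.6519 0.0885 0.061 ] tr [111.8 100.2]
```

Request:
apply_moves(targets=[[[0,0,0,7.04,1],[0,0,0,7.04,1],[0,0,0,7.04,1],[0,0,0,7.04,1],[0,0,0,7.04,1],[0,0,0,7.04,1],[0,0,0,7.04,1],[0,0,0,7.04,1]]])

```text
clock: 2.15
eef_pos: [0.4909, -0.0015, 0.3101]
tool_rot: [0.886, 0.464, -0.01, -0.017]
ft_force: [-0.7, 0.2, 0.2]
grip_width: 0.0857
grasp_force: 0.0
```

Request:
apply_moves(targets=[[[-0.2,0.1,0,7.04,1],[-0.2,0.1,0,7.04,1],[-0.2,0.1,0,7.04,1],[-0.2,0.1,0,7.04,1],[-0.2,0.1,0,7.04,1],[-0.1,0.1,0,7.04,1],[0,0.1,0,7.04,1],[0,0,-0.5,7.04,1]]])

```text
clock: 2.82
eef_pos: [0.4487, 0.0272, 0.2934]
tool_rot: [0.562, 0.827, -0.014, -0.008]
ft_force: [0.4, -0.4, 0.7]
grip_width: 0.0852
grasp_force: 0.0
```

Request:
apply_moves(targets=[[[0,0,-0.5,7.04,1],[0,0,-0.5,7.04,1],[0,0,-0.5,7.04,1],[0,0,-0.5,7.04,1],[0,0,-0.5,7.04,1],[0,0,-0.5,7.04,1],[0,0,-0.5,7.04,1],[0,0,-0.5,7.04,1]]])

```text
clock: 3.48
eef_pos: [0.4468, 0.0265, 0.1294]
tool_rot: [0.105, 0.994, -0.02, -0.002]
ft_force: [0.3, 0.3, -0.5]
grip_width: 0.0853
grasp_force: 0.0
```

Request:
apply_moves(targets=[[[0,0,-0.5,7,1],[0,0,0,0,1],[0,0,0,0,1]]])

```text
clock: 3.73
eef_pos: [0.4462, 0.0266, 0.1098]
tool_rot: [0.049, 0.999, -0.02, -0.002]
ft_force: [1.1, 0.4, 1.0]
grip_width: 0.0851
grasp_force: 0.0
```

```bash
cat > st.py <<'E'
from h import *
o=get_obs();x=Ro.from_quat(o["tool_rot"]).as_matrix()[:,0]
print(o["clock"],np.array(o["eef_pos"]).round(4),"yaw",np.degrees(np.arctan2(x[1],x[0])).round(2),"j6",o["joint_pos"][5],"F",np.array(o["ft_force"]).round(2),"T",np.array(o["ft_torque"]).round(2))
E
python3 st.py
```

```text
3.7333 [0.4462 0.0266 0.1098] yaw 174.39 j6 0.1826708048302631 F [1.09 0.41 0.99] T [ 0.05  0.01 -0.03]
```

The tool has a small tilt of about 2.3° left from hitting the joint limit. I'll use a narrower finger spread to limit the tip height difference, then descend and feel for the bed.

Request:
apply_moves(targets=[[[0,0,-0.3,0,-0.2],[0,0,-0.3,0,-0.2],[0,0,-0.3,0,-0.2],[0,0,-0.3,0,-0.2],[0,0,-0.1,0,-0.2],[0,0,-0.05,0,-0.2],[0,0,0,0,-0.2],[0,0,0,0,-0.2]]])

```text
clock: 4.4
eef_pos: [0.4487, 0.0272, 0.0573]
tool_rot: [0.047, 0.999, -0.02, 0.0]
ft_force: [-0.4, -1.1, 0.5]
grip_width: 0.0344
grasp_force: 0.0
```

```bash
python3 st.py; python3 - <<'E'
from h import *
p,d=imaging.camera("wrist");cv2.imwrite("pics/w1.png",p)
E
```

```text
4.4 [0.4487 0.0272 0.0573] yaw 174.56 j6 0.18034487896527937 F [-0.4  -1.07  0.54] T [ 0.07 -0.02  0.03]
```

View pics/w1.png

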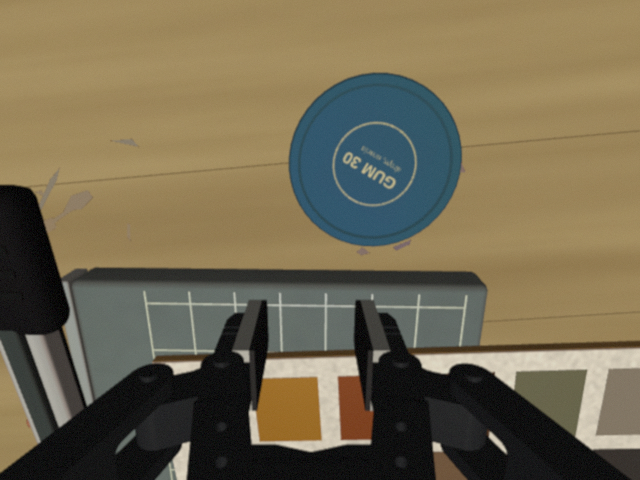

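The close view shows the bed's near edge at row ~275, the board's near edge at row ~352, and the fingertips over the grid between them. I'll check the gaps in numbers.

```bash
python3 - <<'E'
from h import *
c=cal("wrist");o=get_obs();T=np.array([.528,-.0027]);th=np.radians(-5.18);R=np.array([[np.cos(th),-np.sin(th)],[np.sin(th),np.cos(th)]])
tr=lambda w:((R.T@(w[:2]-T))*1e3).round(1)
print("tcp",tr(np.array(o["eef_pos"])))
for n,u,v,z in [("board R",200,358,.03),("board mid",310,354,.03),("board L",600,345,.03),("bed L corner",485,280,.024),("bed near mid",280,281,.024),("tin",375,158,.024),("board right corner",155,358,.03)]:
    w=onz(c,u,v,z);print(n,w.round(4),tr(w))
q=Ro.from_quat(o["tool_rot"]).as_matrix()
for y in(-.017,.017):
  for x in (-.011,.011):
    for z in (.0,.017): print(x,y,z,proj(c,np.array(o["eef_pos"])+q@np.array([x,y,z])).round())
E
```

```text
tcp [-81.6  22.7]
board R [ 0.4704 -0.0259  0.03  ] [-55.2 -28.3]
board mid [0.4717 0.0235 0.03  ] [-58.4  21. ]
board L [0.4757 0.1463 0.03  ] [-65.6 143.7]
bed L corner [0.4447 0.0999 0.024 ] [-92.2  94.6]
bed near mid [0.4385 0.0134 0.024 ] [-90.6   8. ]
tin [0.3899 0.0563 0.024 ] [-142.9   46.3]
board right corner [ 0.4691 -0.0464  0.03  ] [-54.7 -48.9]
-0.011 -0.017 0.0 [265. 369.]
-0.011 -0.017 0.017 [269. 343.]
0.011 -0.017 0.0 [263. 315.]
0.011 -0.017 0.017 [268. 294.]
-0.011 0.017 0.0 [358. 369.]
-0.011 0.017 0.017 [353. 343.]
0.011 0.017 0.0 [360. 315.]
0.011 0.017 0.017 [355. 294.]
```

Request:
apply_moves(targets=[[[0,0,-0.15,0,-0.2],[0,0,-0.1,0,-0.2],[0,0,0,0,-0.2],[0,0,0,0,-0.2]]])

```text
clock: 4.78
eef_pos: [0.4474, 0.0272, 0.0459]
tool_rot: [0.047, 0.999, -0.02, -0.001]
ft_force: [0.0, -0.2, 0.2]
grip_width: 0.0344
grasp_force: 0.0
```

Request:
apply_moves(targets=[[[0,0,-0.05,0,-0.2],[0,0,0,0,-0.2],[0,0,0,0,-0.2]]])

```text
clock: 5.03
eef_pos: [0.4479, 0.0272, 0.0442]
tool_rot: [0.047, 0.999, -0.02, -0.001]
ft_force: [0.1, 0.4, 0.3]
grip_width: 0.0338
grasp_force: 0.0
```

Request:
apply_moves(targets=[[[0,0,-0.04,0,-0.2],[0,0,0,0,-0.2],[0,0,0,0,-0.2]]])

```text
clock: 5.28
eef_pos: [0.4478, 0.0272, 0.0426]
tool_rot: [0.047, 0.999, -0.02, -0.001]
ft_force: [0.2, 0.2, 0.5]
grip_width: 0.0341
grasp_force: 0.0
```

Request:
apply_moves(targets=[[[0,0,-0.04,0,-0.2],[0,0,0,0,-0.2],[0,0,0,0,-0.2]]])

```text
clock: 5.53
eef_pos: [0.448, 0.0272, 0.0411]
tool_rot: [0.047, 0.999, -0.02, -0.001]
ft_force: [0.5, 0.4, 0.5]
grip_width: 0.0344
grasp_force: 0.1
```

Request:
apply_moves(targets=[[[0,0,-0.04,0,-0.2],[0,0,0,0,-0.2],[0,0,0,0,-0.2]]])

```text
clock: 5.78
eef_pos: [0.4481, 0.0273, 0.0409]
tool_rot: [0.047, 0.999, -0.02, -0.0]
ft_force: [-4.1, -0.2, 12.8]
grip_width: 0.0342
grasp_force: 6.5
```

Request:
apply_moves(targets=[[[0,0,-0.03,0,-0.2],[0,0,0,0,-0.2],[0,0,0,0,-0.2]]])

```text
clock: 6.03
eef_pos: [0.4481, 0.0273, 0.0408]
tool_rot: [0.047, 0.999, -0.019, 0.0]
ft_force: [-7.5, -0.7, 22.2]
grip_width: 0.0341
grasp_force: 11.4
```

Request:
apply_moves(targets=[[[0,0,0.09,0.2,-0.2],[0,0,0,0,-0.2],[0.06,-0.005,0,0,-0.2],[0.06,-0.005,0,0,-0.2],[0.06,-0.005,0,0,-0.2],[0.06,-0.005,0,0,-0.2],[0.06,-0.005,0,0,-0.2],[0,0,0,0,-0.2]]])

```text
clock: 6.7
eef_pos: [0.4606, 0.0262, 0.0417]
tool_rot: [0.045, 0.999, -0.02, -0.0]
ft_force: [0.6, -0.5, -0.1]
grip_width: 0.0339
grasp_force: 0.0
```

Request:
apply_moves(targets=[[[0.05,-0.005,0,0,-0.2],[0.05,-0.005,0,0,-0.2],[0.05,-0.005,0,0,-0.2],[0.05,-0.005,0,0,-0.2],[0.05,-0.004,0,0,-0.2],[0,0,0,0,-0.2]]])

```text
clock: 7.2
eef_pos: [0.4704, 0.0253, 0.0419]
tool_rot: [0.045, 0.999, -0.02, -0.0]
ft_force: [-0.8, 0.5, 1.3]
grip_width: 0.034
grasp_force: 0.0
```

Request:
apply_moves(targets=[[[0.05,-0.005,0,0,-0.2],[0.05,-0.005,0,0,-0.2],[0.05,-0.004,0,0,-0.2],[0,0,0,0,-0.2],[0,0,0,0,-0.2]]])

```text
clock: 7.62
eef_pos: [0.4726, 0.0256, 0.0412]
tool_rot: [0.045, 0.999, -0.019, -0.004]
ft_force: [-8.0, 3.3, 3.7]
grip_width: 0.034
grasp_force: 3.5
```

```bash
python3 st.py
```

```text
7.6167 [0.4726 0.0256 0.0412] yaw 174.89 j6 0.16536157059808915 F [-8.05  3.33  3.74] T [0.73 1.43 0.14]
```

```bash
cat > edge.py <<'E'
from h import *
T=np.array([.528,-.0027]);th=np.radians(-5.18);R=np.array([[np.cos(th),-np.sin(th)],[np.sin(th),np.cos(th)]])
tr=lambda w:((R.T@(w[:2]-T))*1e3)
def near(save):
    c=cal("wrist");p,d=imaging.camera("wrist");cv2.imwrite("pics/"+save,p)
    h=cv2.cvtColor(p,cv2.COLOR_BGR2HSV);m=((h[...,2]>150)&(h[...,1]<45)).astype(np.uint8);m=cv2.erode(m,np.ones((3,3)))
    pts=[]
    for u in range(20,630,6):
        r=np.where(m[:,u])[0]
        r=[v for v in r if v<470 and m[v:v+6,u].all()]
        if r: pts.append([u,*tr(onz(c,u,r[0]-1,.03))])
    return np.array(pts)
if __name__=="__main__":
    import sys
    print(near(sys.argv[1])[::3].round(1).tolist())
E
python3 edge.py w2.png
```

```text
[[20.0, -90.5, -85.0], [38.0, -67.3, -83.0], [56.0, -31.3, -83.0], [176.0, -39.9, -31.7], [194.0, -40.6, -24.3], [278.0, -43.4, 9.6], [296.0, -44.1, 16.7], [314.0, -44.7, 23.9], [332.0, -45.4, 30.9], [350.0, -46.0, 38.0], [434.0, -49.1, 70.3], [452.0, -49.7, 77.1], [470.0, -50.3, 83.8], [488.0, -51.0, 90.6], [506.0, -51.6, 97.3], [524.0, -52.2, 103.9], [542.0, -52.8, 110.5], [560.0, -53.4, 117.1], [578.0, -54.0, 123.7], [596.0, -54.6, 130.2], [614.0, -55.2, 136.6]]
```

View pics/w2.png

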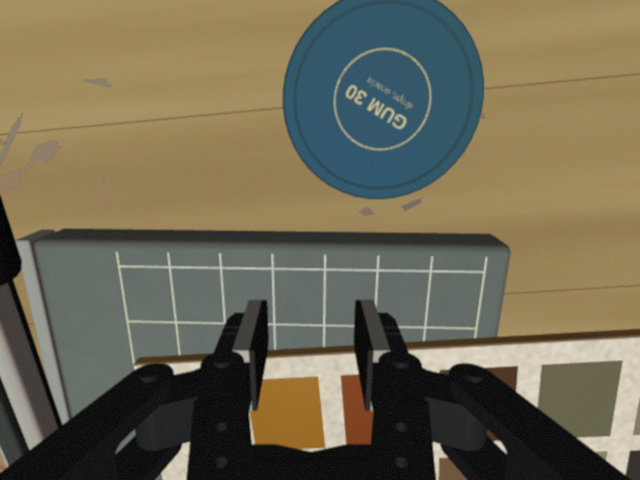

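The board yawed the wrong way, to about 5° relative to the fence, because I pushed to the right of its centre. The right corner now touches the fence. I'll back off, shift left of the centre, and push there.

Request:
apply_moves(targets=[[[-0.25,0.02,0.02,0,-0.2],[-0.25,0.02,0,0,-0.2],[0.04,0.45,0,0,-0.2],[0.04,0.45,0,0,-0.2],[0.04,0.45,0,0,-0.2],[0,0,0,0,-0.2],[0,0,0,0,-0.2]]])

```text
clock: 8.25
eef_pos: [0.4613, 0.0809, 0.0429]
tool_rot: [0.044, 0.999, -0.02, -0.0]
ft_force: [-0.4, -0.4, -1.0]
grip_width: 0.0342
grasp_force: 0.0
```

Request:
apply_moves(targets=[[[0.05,-0.005,0,0,-0.2],[0.05,-0.005,0,0,-0.2],[0.05,-0.004,0,0,-0.2],[0.05,-0.004,0,0,-0.2],[0,0,0,0,-0.2]]])

```text
clock: 8.67
eef_pos: [0.4694, 0.0791, 0.0428]
tool_rot: [0.046, 0.999, -0.02, -0.0]
ft_force: [-1.0, -0.4, -0.5]
grip_width: 0.0339
grasp_force: 0.0
```

Request:
apply_moves(targets=[[[0.05,-0.005,0,0,-0.2],[0.05,-0.005,0,0,-0.2],[0.05,-0.004,0,0,-0.2],[0.05,-0.004,0,0,-0.2],[0,0,0,0,-0.2]]])

```text
clock: 9.08
eef_pos: [0.4772, 0.0789, 0.0427]
tool_rot: [0.045, 0.999, -0.02, -0.0]
ft_force: [-0.4, -0.3, -0.1]
grip_width: 0.0342
grasp_force: 0.1
```

```bash
python3 st.py; python3 edge.py w3.png
```

```text
9.0833 [0.4772 0.0789 0.0427] yaw 174.81 j6 0.2771194701116218 F [-0.38 -0.33 -0.07] T [ 0.04  0.07 -0.03]
[[20.0, -39.1, -44.5], [38.0, -39.3, -36.8], [56.0, -39.5, -29.1], [74.0, -40.2, -21.4], [92.0, -40.4, -13.8], [110.0, -40.6, -6.2], [128.0, -41.3, 1.4], [170.0, -42.2, 18.9], [188.0, -42.4, 26.3], [272.0, -44.3, 60.5], [290.0, -44.5, 67.7], [308.0, -45.1, 74.9], [326.0, -45.3, 82.0], [344.0, -46.0, 89.2], [428.0, -47.7, 121.9], [446.0, -47.9, 128.8], [464.0, -48.6, 135.7], [482.0, -48.7, 142.6], [500.0, -48.9, 149.4], [518.0, -49.5, 156.2], [536.0, -49.7, 163.0], [554.0, -50.3, 169.7], [572.0, -50.5, 176.4], [590.0, -51.1, 183.0]]
```

Request:
apply_moves(targets=[[[0.05,-0.005,0,0,-0.2],[0.05,-0.004,0,0,-0.2],[0.04,-0.004,0,0,-0.2],[0,0,0,0,-0.2],[0,0,0,0,-0.2]]])

```text
clock: 9.55
eef_pos: [0.4827, 0.0783, 0.0428]
tool_rot: [0.045, 0.999, -0.02, -0.0]
ft_force: [-0.2, 0.8, -0.2]
grip_width: 0.0343
grasp_force: 0.0
```

```bash
python3 st.py; python3 edge.py w4.png
```

```text
9.55 [0.4827 0.0783 0.0428] yaw 174.81 j6 0.2740630030077354 F [-0.19  0.82 -0.21] T [0.08 0.03 0.01]
[[20.0, -38.8, -43.4], [38.0, -38.9, -35.8], [56.0, -39.1, -28.2], [74.0, -35.1, -21.4], [92.0, -39.1, -13.2], [110.0, -39.3, -5.7], [128.0, -39.5, 1.8], [146.0, -39.7, 9.2], [164.0, -39.4, 16.6], [182.0, -39.6, 24.0], [200.0, -39.8, 31.3], [284.0, -40.2, 65.2], [302.0, -40.4, 72.4], [320.0, -40.6, 79.6], [338.0, -40.3, 86.7], [422.0, -41.2, 119.6], [440.0, -40.9, 126.6], [458.0, -41.1, 133.6], [476.0, -41.3, 140.5], [494.0, -41.5, 147.4], [512.0, -41.2, 154.3], [530.0, -41.4, 161.1], [548.0, -41.6, 167.9], [566.0, -41.7, 174.7], [584.0, -41.9, 181.5]]
```

Nearly square now, at about 0.75°. I'll give it one small nudge, then go around to the left end with the fingers shut.

Request:
apply_moves(targets=[[[0.03,-0.003,0,0,-0.2],[0,0,0,0,-0.2],[-0.25,0.02,0,0,-0.2],[0,0,0.5,0,-1],[0,0,0.7,0,-1],[0.4,0.8,0,0,-1],[0.4,0.8,0,0,-1],[0.4,0.8,0,0,-1]]])

```text
clock: 10.27
eef_pos: [0.5227, 0.1759, 0.0919]
tool_rot: [0.046, 0.999, -0.019, 0.001]
ft_force: [-0.4, -0.3, -0.8]
grip_width: 0.0
grasp_force: 0.0
```

Request:
apply_moves(targets=[[[0.4,0.8,0,0,-1],[0.5,0.4,0,0,-1],[0,0,0,0,-1],[0,0,0,0,-1]]])

```text
clock: 10.6
eef_pos: [0.558, 0.224, 0.0901]
tool_rot: [0.044, 0.999, -0.02, -0.001]
ft_force: [0.5, -0.3, -0.5]
grip_width: -0.0002
grasp_force: 0.0
```

```bash
python3 st.py; python3 - <<'E'
from h import *
p,d=imaging.camera("wrist");cv2.imwrite("pics/w5.png",p)
E
```

```text
10.6 [0.558  0.224  0.0901] yaw 174.9 j6 0.4879508806967917 F [ 0.53 -0.3  -0.46] T [ 0.08 -0.    0.02]
```

View pics/w5.png

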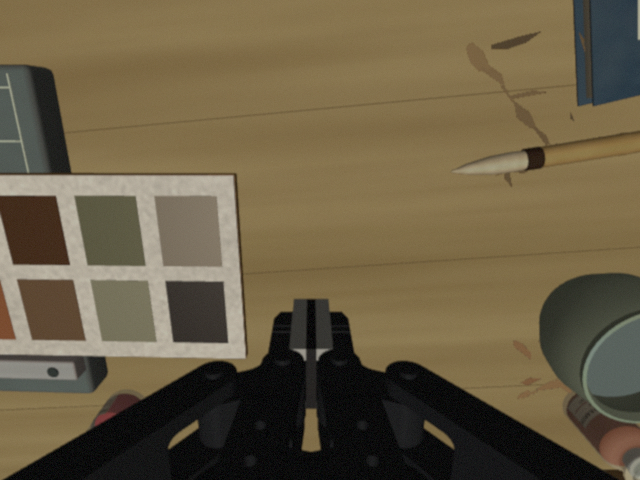

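The view shows the board's left end from (235,174) to (246,358), with shut fingertips near (311,310) clear of it and the bench free around. I'll compute the offsets.

```bash
python3 - <<'E'
from edge import *
c=cal("wrist");print("tcp",tr(np.array(get_obs()["eef_pos"])).round(1))
for u,v in [(236,174),(247,358),(20,174),(20,354)]: print(tr(onz(c,u,v,.03)).round(1))
E
```

```text
tcp [  8.6 227.3]
[-42.1 190. ]
[ 57.2 190.2]
[-41.5  86.5]
[58.2 63.5]
```

Request:
apply_moves(targets=[[[0.05,0,-0.7,0,-1],[0,0,-0.7,0,-1],[-0.02,-0.2,0,0,-1],[-0.02,-0.2,0,0,-1],[0,0,0,0,-1]]])

```text
clock: 11.07
eef_pos: [0.5575, 0.2045, 0.0357]
tool_rot: [0.046, 0.999, -0.02, -0.001]
ft_force: [-1.0, 0.9, 0.3]
grip_width: -0.0003
grasp_force: 0.0
```

Request:
apply_moves(targets=[[[-0.006,-0.07,0,0,-1],[-0.006,-0.07,0,0,-1],[-0.006,-0.07,0,0,-1],[-0.006,-0.07,0,0,-1],[-0.006,-0.07,0,0,-1],[-0.006,-0.07,0,0,-1],[-0.006,-0.07,0,0,-1],[-0.006,-0.07,0,0,-1]]])

```text
clock: 11.73
eef_pos: [0.556, 0.1846, 0.0348]
tool_rot: [0.045, 0.999, -0.02, -0.001]
ft_force: [0.6, 0.9, 0.8]
grip_width: -0.0003
grasp_force: 0.6
```

```bash
cat >> edge.py <<'E'
def lend(save):
    "left end and near edge of the board from the wrist view: whitest connected blob"
    c=cal("wrist");p,d=imaging.camera("wrist");cv2.imwrite("pics/"+save,p)
    h=cv2.cvtColor(p,cv2.COLOR_BGR2HSV);m=((h[...,2]>135)&(h[...,1]<50)).astype(np.uint8);m=cv2.erode(m,np.ones((3,3)))
    out=[]
    for v in range(120,360,12):
        r=[u for u in np.where(m[v,:300])[0] if u>5 and m[v,u-4:u].all()]
        if r: out.append([v,*tr(onz(c,r[-1]+1,v,.03))])
    return np.array(out)
E
python3 st.py; python3 -c "
from edge import *
print('tcp',tr(np.array(get_obs()['eef_pos'])).round(1));print(lend('w6.png').round(1).tolist())"
```

```text
11.7333 [0.556  0.1846 0.0348] yaw 174.83 j6 0.42855041697438145 F [0.58 0.91 0.81] T [ 0.26 -0.04 -0.07]
tcp [ 11. 189.]
[[204.0, -38.5, 174.8], [216.0, -34.3, 174.7], [228.0, -30.1, 174.9], [240.0, -25.9, 174.7], [252.0, -21.5, 174.9], [264.0, -17.1, 175.2], [276.0, -12.5, 175.0], [288.0, -7.9, 174.9], [300.0, -3.2, 175.1], [312.0, 1.6, 175.3], [324.0, 6.6, 174.4], [336.0, 11.7, 173.2], [348.0, 16.8, 172.2]]
```

Request:
apply_moves(targets=[[[-0.006,-0.07,0,0,-1],[-0.006,-0.07,0,0,-1],[-0.006,-0.07,0,0,-1],[-0.006,-0.07,0,0,-1],[-0.006,-0.07,0,0,-1],[-0.006,-0.07,0,0,-1],[-0.006,-0.07,0,0,-1],[-0.006,-0.07,0,0,-1]]])

```text
clock: 12.45
eef_pos: [0.5541, 0.162, 0.0348]
tool_rot: [0.045, 0.999, -0.02, -0.0]
ft_force: [0.1, 1.5, 1.5]
grip_width: 0.0001
grasp_force: 1.0
```

Request:
apply_moves(targets=[[[-0.006,-0.07,0,0,-1],[-0.006,-0.07,0,0,-1],[-0.006,-0.07,0,0,-1],[-0.006,-0.07,0,0,-1],[-0.006,-0.07,0,0,-1],[-0.006,-0.07,0,0,-1],[-0.006,-0.07,0,0,-1],[0,0,0,0,-1]]])

```text
clock: 13.12
eef_pos: [0.5525, 0.1421, 0.0349]
tool_rot: [0.045, 0.999, -0.02, -0.0]
ft_force: [-0.7, 1.7, 2.8]
grip_width: -0.0001
grasp_force: 1.1
```

```bash
python3 st.py; python3 -c "
from edge import *
print('tcp',tr(np.array(get_obs()['eef_pos'])).round(1));print(lend('w7.png').round(1).tolist());print(near('w7b.png')[::3].round(1).tolist())"
```

```text
13.1167 [0.5525 0.1421 0.0349] yaw 174.79 j6 0.36171278961094594 F [-0.73  1.72  2.76] T [ 0.32 -0.04  0.03]
tcp [ 11.3 146.4]
[[192.0, -41.5, 46.8], [204.0, -38.1, 133.2], [216.0, -34.0, 133.1], [228.0, -29.8, 133.0], [240.0, -25.5, 133.2], [252.0, -21.2, 133.1], [264.0, -16.7, 132.9], [276.0, -12.2, 132.8], [288.0, -7.5, 133.0], [300.0, -2.8, 132.9], [312.0, 2.0, 132.7], [324.0, 7.0, 131.8], [336.0, 12.0, 130.6], [348.0, 17.2, 129.6]]
[[20.0, -41.9, 48.0], [38.0, -41.6, 54.2], [56.0, -41.7, 60.5], [74.0, -41.7, 66.7], [92.0, -41.4, 72.8], [110.0, -41.5, 79.0], [128.0, -41.5, 85.1], [146.0, -41.6, 91.3], [164.0, -41.6, 97.4], [182.0, -41.3, 103.4], [200.0, -41.4, 109.5], [218.0, -41.4, 115.5], [236.0, -41.1, 121.5], [254.0, -41.2, 127.5], [272.0, -7.6, 132.4]]
```

Request:
apply_moves(targets=[[[-0.006,-0.07,0,0,-1],[-0.006,-0.07,0,0,-1],[-0.006,-0.07,0,0,-1],[-0.006,-0.07,0,0,-1],[-0.006,-0.07,0,0,-1],[-0.006,-0.07,0,0,-1],[0,0,0,0,-1],[0,0,0,0,-1]]])

```text
clock: 13.88
eef_pos: [0.5508, 0.1253, 0.0346]
tool_rot: [0.046, 0.999, -0.02, -0.001]
ft_force: [-0.1, 0.4, 0.5]
grip_width: 0.0
grasp_force: 0.0
```

```bash
python3 st.py; python3 -c "
from edge import *
print('tcp',tr(np.array(get_obs()['eef_pos'])).round(1));print(lend('w8.png')[::2].round(1).tolist());print(near('w8b.png')[::4].round(1).tolist())
p,d=imaging.camera('top');cv2.imwrite('pics/top1.png',p);cv2.imwrite('pics/crop1.png',cv2.resize(p[190:340,230:370],None,fx=4,fy=4,interpolation=cv2.INTER_CUBIC))
p,d=imaging.camera('scene');cv2.imwrite('pics/scene1.png',p)
a=cv2.resize(p[190:330,200:420],None,fx=3.4,fy=3.4,interpolation=cv2.INTER_CUBIC);cv2.imwrite('pics/sc1.png',a)"
```

```text
13.8833 [0.5508 0.1253 0.0346] yaw 174.78 j6 0.3341501421139567 F [-0.14  0.36  0.52] T [ 0.05 -0.02 -0.02]
tcp [ 11.1 129.5]
[[192.0, -41.9, 49.4], [216.0, -34.3, 114.6], [240.0, -25.8, 114.6], [264.0, -17.0, 114.7], [288.0, -7.9, 114.4], [312.0, 1.7, 114.4], [336.0, 11.6, 113.7]]
[[20.0, -42.1, 31.3], [44.0, -42.1, 39.7], [68.0, -41.9, 47.9], [92.0, -41.9, 56.1], [116.0, -41.6, 64.3], [140.0, -41.7, 72.5], [164.0, -41.8, 80.6], [188.0, -41.5, 88.6], [212.0, -41.6, 96.7], [236.0, -41.6, 104.7], [260.0, -41.3, 112.7]]
```

View pics/sc1.png

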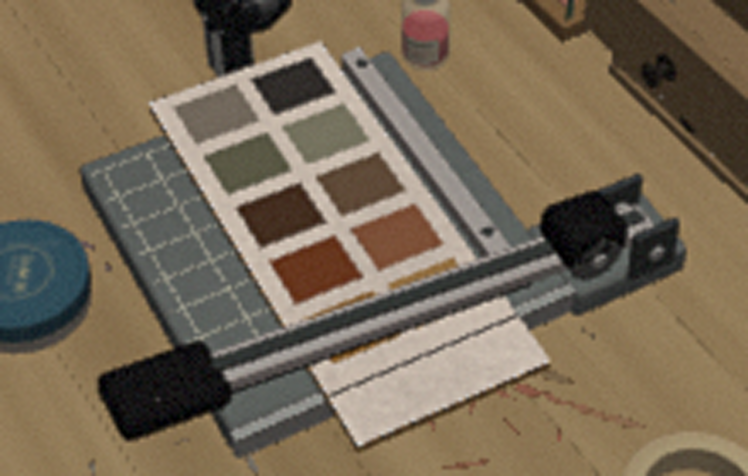

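The scene view shows the board square beside the fence, its margin overhanging, and the pencil line from (330,392) to (520,315) in the crop, roughly over the steel rim. I'll check it numerically.

```bash
python3 -c "
from edge import *
c=cal('scene')
for n,u,v,z in [('ln',330,392,.03),('ln',400,364,.03),('ln',520,316,.03),('rim',236,437,.024),('rim',325,400,.024),('rim',535,316,.024),('rim',572,301,.024),('end',358,446,.03),('end',549,361,.03),('fence face',350,63,.034),('fence face',487,252,.034),('bd far',325,43,.03),('bd far',470,262,.03)]: print(n,tr(onz(c,200+u/3.4,190+v/3.4,z)).round(1))
"
```

```text
ln [-42.5 -94.3]
ln [ -7.4 -95.6]
ln [ 55.1 -98. ]
rim [-88.7 -92.2]
rim [-44.8 -93.3]
rim [ 64.  -97.5]
rim [ 84.1 -98.2]
end [ -44.8 -125.9]
end [  53.4 -126.6]
fence face [61.  85.9]
fence face [ 59.3 -59.9]
bd far [ 58.  109.5]
bd far [ 50.8 -58.6]
```

```bash
python3 -c "
import cv2
p=cv2.imread('pics/scene1.png');a=cv2.resize(p[265:330,260:380],None,fx=6.5,fy=6.5,interpolation=cv2.INTER_CUBIC);cv2.imwrite('pics/sc2.png',a)"
```

```text
(no output)
```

View pics/sc2.png

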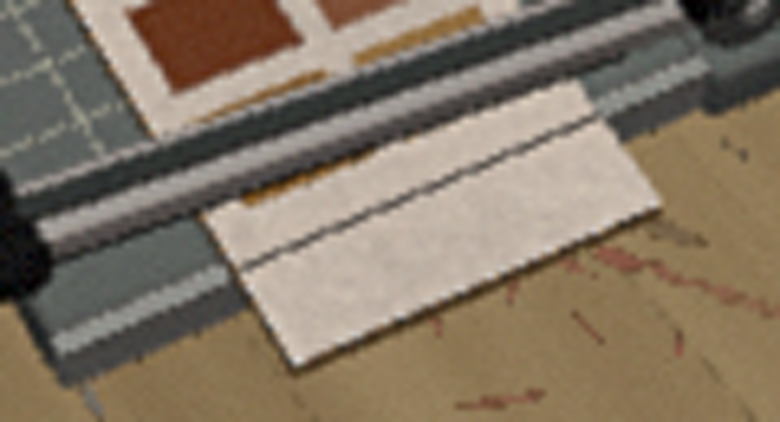

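The pencil line lies on the rim to within about 1 mm. Next I go back to the near side and push it snug to the fence near the board's middle.

Request:
apply_moves(targets=[[[0.02,0.2,0,0,-1],[0,0,0.7,0,-1],[0,0,0.7,0,-1],[-0.6,-0.8,0,0,-0.2],[-0.6,-0.8,0,0,-0.2],[-0.6,-0.8,0,0,-0.2],[-0.6,-0.8,0,0,-0.2],[0,0,0,0,-0.2]]])

```text
clock: 14.75
eef_pos: [0.4496, 0.0023, 0.0899]
tool_rot: [0.048, 0.999, -0.021, -0.004]
ft_force: [-1.5, 0.7, -0.6]
grip_width: 0.0343
grasp_force: 0.0
```

```bash
python3 st.py; python3 -c "
from edge import *
print('tcp',tr(np.array(get_obs()['eef_pos'])).round(1))"
```

```text
14.75 [0.4496 0.0023 0.0899] yaw 174.54 j6 0.12665285767744455 F [-1.49  0.71 -0.56] T [ 0.11  0.04 -0.04]
tcp [-78.5  -2.1]
```

Request:
apply_moves(targets=[[[0,0,-0.5,0,-0.2],[0,0,-0.5,0,-0.2],[0,0,-0.17,0,-0.2],[0,0,0,0,-0.2],[0.1,-0.009,0,0,-0.2],[0.1,-0.009,0,0,-0.2],[0.1,-0.009,0,0,-0.2],[0,0,0,0,-0.2]]])

```text
clock: 15.42
eef_pos: [0.4701, 0.0049, 0.0449]
tool_rot: [0.045, 0.999, -0.02, 0.001]
ft_force: [0.5, 0.3, 0.7]
grip_width: 0.0341
grasp_force: 0.0
```

Request:
apply_moves(targets=[[[0.05,-0.005,0,0,-0.2],[0.05,-0.004,0,0,-0.2],[0.05,-0.004,0,0,-0.2],[0.05,-0.004,0,0,-0.2],[0,0,0,0,-0.2],[0,0,0,0,-0.2]]])

```text
clock: 15.92
eef_pos: [0.4758, 0.004, 0.0439]
tool_rot: [0.045, 0.999, -0.02, -0.001]
ft_force: [0.5, -1.1, -0.5]
grip_width: 0.0343
grasp_force: 0.0
```

Request:
apply_moves(targets=[[[0.04,-0.004,0,0,-0.2],[0.04,-0.004,0,0,-0.2],[0,0,0,0,-0.2],[0,0,0,0,-0.2]]])

```text
clock: 16.25
eef_pos: [0.4777, 0.0036, 0.0436]
tool_rot: [0.045, 0.999, -0.02, -0.002]
ft_force: [-5.4, -0.6, 2.6]
grip_width: 0.0343
grasp_force: 2.2
```

```bash
python3 st.py; python3 -c "
from edge import *
print('tcp',tr(np.array(get_obs()['eef_pos'])).round(1));print(near('w9.png')[::4].round(1).tolist())"
```

```text
16.25 [0.4777 0.0036 0.0436] yaw 174.81 j6 0.12176055256452653 F [-5.39 -0.64  2.57] T [-0.08  0.84  0.01]
tcp [-50.7   1.7]
[[20.0, -53.6, -115.1], [44.0, -73.5, -101.0], [68.0, -53.6, -95.5], [92.0, -64.6, -83.8], [122.0, -40.9, -75.5], [146.0, -40.7, -65.6], [170.0, -40.5, -55.8], [194.0, -40.2, -46.0], [224.0, -85.2, -30.8], [290.0, -39.9, -7.3], [314.0, -39.7, 2.3], [338.0, -39.9, 11.8], [422.0, -39.4, 44.9], [446.0, -39.2, 54.3], [470.0, -39.0, 63.6], [494.0, -38.8, 72.9], [518.0, -38.6, 82.2], [542.0, -38.8, 91.3], [566.0, -38.6, 100.5], [590.0, -38.4, 109.6]]
```

The board is against the fence with a 5 N reaction. I'll retreat, let it rest, and check the line again from the scene camera.

Request:
apply_moves(targets=[[[-0.25,0.022,0,0,-0.2],[-0.25,0.022,0,0,-0.2],[0,0,0.6,0,-1],[0,0,0.6,0,-1],[0,0,0.6,0,-1],[0,0,0,0,-1],[0,0,0,0,-1]]])

```text
clock: 16.88
eef_pos: [0.4615, 0.0057, 0.1177]
tool_rot: [0.045, 0.999, -0.019, 0.003]
ft_force: [-0.0, 0.1, -0.1]
grip_width: 0.0002
grasp_force: 0.0
```

```bash
python3 st.py; python3 -c "
from edge import *
print('tcp',tr(np.array(get_obs()['eef_pos'])).round(1));print(near('w10.png')[::5].round(1).tolist())
p,d=imaging.camera('scene');cv2.imwrite('pics/scene2.png',p)
a=cv2.resize(p[190:330,200:420],None,fx=3.4,fy=3.4,interpolation=cv2.INTER_CUBIC);cv2.imwrite('pics/sc3.png',a)"
```

```text
16.8833 [0.4615 0.0057 0.1177] yaw 174.81 j6 0.127108288527195 F [-0.03  0.15 -0.15] T [-0.    0.04 -0.01]
tcp [-67.    2.3]
[[20.0, -22.6, -180.7], [134.0, -66.5, -102.9], [164.0, -57.4, -86.5], [194.0, -40.4, -70.5], [224.0, -40.1, -52.6], [254.0, -39.7, -34.8], [284.0, -40.1, -17.0], [338.0, -39.4, 14.6], [368.0, -39.1, 32.1], [398.0, -38.8, 49.5], [428.0, -39.1, 66.8], [458.0, -38.8, 84.0], [488.0, -38.5, 101.1]]
```

View pics/sc3.png

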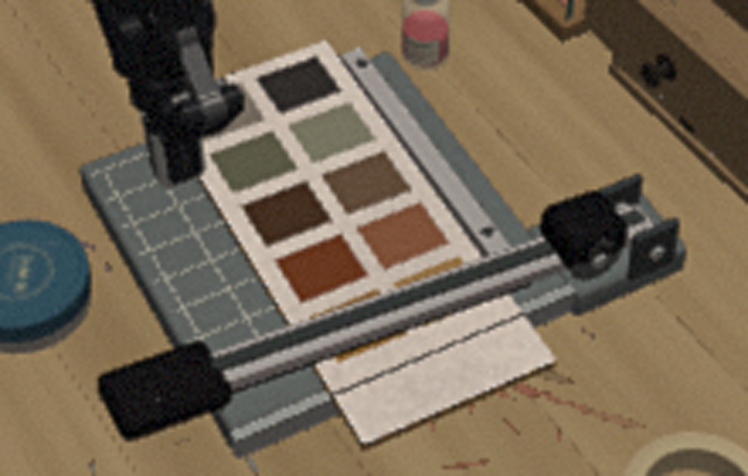

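The view shows the board flush to the fence and the pencil line (332,390)–(524,314) on the rim. Next I press the handle.

Request:
apply_moves(targets=[[[-0.47,-0.66,0,0,-1],[-0.47,-0.66,0,0,-1],[-0.47,-0.66,0,0,-1],[0,0,-0.3,0,-1],[0,0,-0.3,0,-1],[0,0,0,0,-1],[0,0,0,0,-1]]])

```text
clock: 17.57
eef_pos: [0.4015, -0.0736, 0.0908]
tool_rot: [0.045, 0.999, -0.019, -0.002]
ft_force: [0.3, 0.2, 0.3]
grip_width: 0.0001
grasp_force: 0.0
```

```bash
python3 st.py; python3 -c "
from edge import *
print('tcp',tr(np.array(get_obs()['eef_pos'])).round(1))
c=cal('wrist');p,d=imaging.camera('wrist');cv2.imwrite('pics/w11.png',p)"
```

```text
17.5667 [ 0.4015 -0.0736  0.0908] yaw 174.79 j6 -0.06309979310787342 F [0.27 0.19 0.35] T [ 0.02 -0.05  0.02]
tcp [-119.6  -82.1]
```

View pics/w11.png

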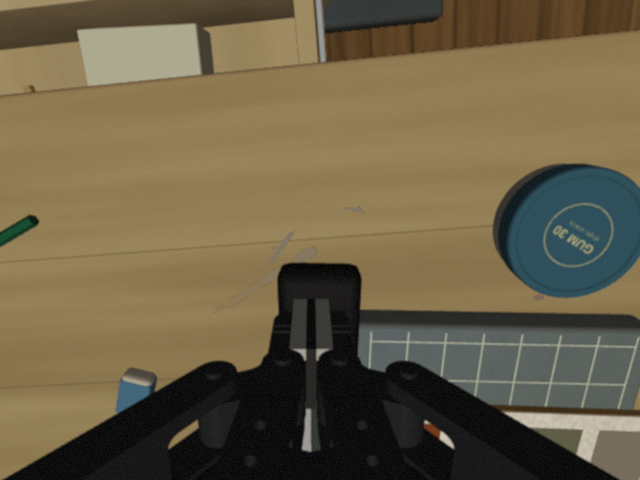

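The shut fingertips stand centred over the black handle at about (320,300). I'll press down slowly.

Request:
apply_moves(targets=[[[0.02,0,-0.06,0,-1],[0.02,0,-0.06,0,-1],[0.02,0,-0.06,0,-1],[0,0,-0.06,0,-1],[0,0,-0.06,0,-1],[0,0,-0.06,0,-1],[0,0,0,0,-1],[0,0,0,0,-1]]])

```text
clock: 18.28
eef_pos: [0.4046, -0.0735, 0.0774]
tool_rot: [0.045, 0.999, -0.019, -0.001]
ft_force: [-2.3, 1.3, 3.6]
grip_width: -0.0
grasp_force: 1.6
```

Request:
apply_moves(targets=[[[0,0,-0.06,0,-1],[0,0,-0.06,0,-1],[0,0,-0.06,0,-1],[0,0,-0.06,0,-1],[0,0,0,0,-1],[0,0,0,0,-1]]])

```text
clock: 18.78
eef_pos: [0.4045, -0.0736, 0.0677]
tool_rot: [0.045, 0.999, -0.02, -0.001]
ft_force: [-3.5, 0.6, 5.4]
grip_width: -0.0001
grasp_force: 2.3
```

Request:
apply_moves(targets=[[[0,0,-0.05,0,-1],[0,0,-0.05,0,-1],[0,0,0,0,-1],[0,0,0,0,-1]]])

```text
clock: 19.12
eef_pos: [0.4048, -0.0737, 0.064]
tool_rot: [0.045, 0.999, -0.02, -0.001]
ft_force: [-2.7, 1.1, 4.9]
grip_width: -0.0001
grasp_force: 2.6
```

Request:
apply_moves(targets=[[[0,0,-0.03,0,-1],[0,0,0,0,-1],[0,0,0,0,-1]]])

```text
clock: 19.37
eef_pos: [0.4048, -0.0737, 0.0631]
tool_rot: [0.045, 0.999, -0.02, -0.001]
ft_force: [-4.8, 1.6, 7.9]
grip_width: -0.0001
grasp_force: 4.0
```

Now on the board at level; increase to about 12–13 N.

Request:
apply_moves(targets=[[[0,0,-0.015,0,-1],[0,0,0,0,-1],[0,0,0,0,-1]]])

```text
clock: 19.62
eef_pos: [0.4048, -0.0737, 0.063]
tool_rot: [0.045, 0.999, -0.02, -0.001]
ft_force: [-5.9, 0.6, 13.6]
grip_width: 0.0002
grasp_force: 6.7
```

Request:
apply_moves(targets=[[[0,0,-0.01,0,-1],[0,0,0,0,-1],[0,0,0,0,-1],[0,0,0,0,-1]]])

```text
clock: 19.95
eef_pos: [0.4048, -0.0737, 0.063]
tool_rot: [0.045, 0.999, -0.02, -0.0]
ft_force: [-7.1, 2.4, 16.3]
grip_width: 0.0002
grasp_force: 8.5
```

Request:
apply_moves(targets=[[[0,0,0.008,0,-1],[0,0,0,0,-1],[0,0,0,0,-1],[0,0,0,0,-1]]])

```text
clock: 20.28
eef_pos: [0.4048, -0.0737, 0.063]
tool_rot: [0.045, 0.999, -0.02, -0.0]
ft_force: [-6.3, 1.7, 14.5]
grip_width: 0.0001
grasp_force: 7.0
```

```bash
python3 st.py; python3 -c "
from edge import *
p,d=imaging.camera('scene');cv2.imwrite('pics/scene3.png',p);c=cal('scene')
for n in ('scene1','scene2','scene3'):
    q=cv2.imread(f'pics/{n}.png')[270:330,280:375];h=cv2.cvtColor(q,cv2.COLOR_BGR2HSV)
    m=((h[...,2]>150)&(h[...,1]<45)).astype(np.uint8);m=cv2.morphologyEx(m,cv2.MORPH_CLOSE,np.ones((3,3)))
    k,l,s,_=cv2.connectedComponentsWithStats(m);i=1+s[1:,4].argmax();y,x=np.where(l==i)
    bot=[x[y.argmax()]+280,y.max()+270];rt=[x.max()+280,y[x.argmax()]+270]
    print(n,bot,rt,tr(onz(c,*bot,.03)).round(1),tr(onz(c,*rt,.03)).round(1))
"
```

```text
20.2833 [ 0.4048 -0.0737  0.063 ] yaw 174.82 j6 -0.062312833558209914 F [-6.33  1.7  14.46] T [ 0.37  1.32 -0.08]
scene1 [np.int64(305), np.int64(320)] [np.int64(360), np.int64(295)] [ -44.2 -123.8] [  52.6 -123.5]
scene2 [np.int64(306), np.int64(319)] [np.int64(362), np.int64(295)] [ -42.1 -123. ] [  55.4 -125. ]
scene3 [np.int64(306), np.int64(319)] [np.int64(362), np.int64(295)] [ -42.1 -123. ] [  55.4 -125. ]
```

The board did not move during the press. The end corners are consistent with the line at the cutting edge, and the clamp holds at about 14 N.

```bash
python3 -c "
from workcell import order;print(order.job_done())"
```

```text
the job is handed in; nothing more can be done
None
```

I handed the job in with the board square against the fence, its pencil line measured within about 1 mm of the cutting edge, and the rail held down at about 14 N. No verdict came back. I also viewed 11 pictures, one over the limit of 10.

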